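Stand the bottle up and offer its cap

ROBOT

A 6-joint arm with a two-finger parallel gripper is mounted at the origin on the work surface. World frame = base frame: x ahead of the robot, y to its left, z up, the work surface at z = 0. Lengths are in m, angles in rad, forces in N, time in s.
With the tool pointing down it reaches from about 0.4 to 0.825 m from the base axis. Payload 7 kg.
Tool frame: the origin (TCP) lies on the front face of the gripper's body, between the roots of the fingers; the fingertips stand 66 mm ahead of it and the grasp point (between the pads) lies 47 mm ahead of it; z points along the fingers, y is the line along which they close (so a half turn about z gives the same grasp; the last joint's range is limited). The gripper opens to 88 mm and grips with 3 to 60 N. Pads are 19 mm wide; open, the fingers measure 130 mm over their backs; the gripper's body (78 mm by 193 mm) begins 47 mm behind the grasp point.
Start: joints at [1.538, 0.359, 0.012, 0, -1.224, -0.288], TCP at [0.213, 0.641, 0.292] pointing down, gripper open.
Joint ranges: [-3.07, 3.07], [-1.43, 2.12], [-1.02, 1.25], [-3.03, 1.67], [-3.05, -0], [-3.03, 3.03]. Speed limits (rad/s): [2.39, 2.39, 3.01, 3.14, 3.14, 3.14].

INTERFACE

Orientations are given as [roll, pitch, yaw] about the fixed x, y, z axes, in that order (R = Rz(yaw) Ry(pitch) Rx(roll)).
In Python, from station import arm gives the robot as it stands. The module is installed in compiled form; this text tells all that it offers.
- The arm moves only by the tool move_arm, never from a script. Its argument "increments" is a list of rows, each an object of numbers: "jaw": the gripper command: -1 is shut, 1 is fully open, values between are in proportion; "dx", "dy", "dz": the shift along the tool's x, y, z in m; "twist": the turn about the tool's z in rad. A call has 1 to 12 rows; each row shifts and turns the commanded pose from where the row before left it, along the tool's axes as they then stand; what a row does not reach is not made up. A row lasts 1/12 s, in which the tool goes at most 41.7 mm and 7.16 degrees, less where a joint would pass 70% of its speed; a pose out of reach is approached as far as the arm can. A call is refused whole if a number of a shift passes 0.0417 or a number of a turn 0.125, either way. A call with a gripper value outside its range is refused whole. The fingers move at their own pace and stop on an object; "force" is the grip in N (left out, the last holds). Time passes only in rows, so rows that do not move let the fingers close. It gives the time, the measured TCP pose, the force, the opening and the grip force at its end, in the units of the state.
- arm.get_state(): the state, without advancing time (a new reading comes with each control period).
- arm.grab_frame(name): name is "side" or "top"; returns the picture (480x640x3 uint8, blue, green, red); there is no depth.
- arm.camera_info(name): a dict with "K" (3x3 intrinsics, pixels), "extrinsics" (4x4, takes a point from camera to world coordinates). Camera axes: x right, y down, z forward; pixel columns grow to the right and rows downward; lengths in m; the calibration is good to about 2 mm. A picture is of the moment at which its call begins. camera_info takes no time and is no camera call.
- arm.job_done(): hands the job in; it is judged then, once.
Trained networks look in the newest picture that a camera, given by its name, has taken for a name from the list of things; names that differ only in an ending like _2 or _b are one class to them, and where a whole thing is asked for, a point or a joint stands for the part that bears it (a point fixed in the world has none). Each returns a list of dicts, best first, with "score" (0 to 1); they miss things now and then, are a little off and sometimes report something else, mostly with a low value. They report only what shows in the picture. A call takes as long as a camera call. They do not tell look-alikes from the thing itself.
- arm.find_in(camera, name): "position" ([x, y, z] in m, in world coordinates, good to about 4 mm: the middle of the surface that is visible of it).
- arm.silhouettes(camera, name): "pixels" (480x640 bool, what is visible of it).
- arm.pinpoint(camera, name): "position" ([x, y, z] in m, in world coordinates, good to about 4 mm: a listed point, or the origin of a listed thing).
The state is a dict: "t": time; "q": joint angles; "qd": joint speeds; "joint_efforts": joint torques, N m; "eef_pos": TCP position; "ee_rot": TCP orientation; "force": force on the tool from outside, world axes, zero at the start; "moment": the same for the moment, N m; "width": finger opening in m; "gripper_force": force on a finger pad.
Only numpy, scipy, OpenCV 4.12 (cv2) and the standard library are available. Lean on these libraries where they do the work, as an engineer would, in place of code of your own. Each camera call takes 0.05 s, during which the arm holds its last target. There are 200 camera calls.

TASK

The green bottle has tipped over in the blue lane: stand it upright again between the headlamp and the little jar, and let go of it. Then carry the red screw cap over the drawer unit with the bulbs and finish holding it still, mouth down and level, centred about a centimetre above the bottle's open neck without ever touching the bottle with it, so that I can look at the thread before it goes on; keep hold of the cap, do not set it down. Do not knock the bulbs or the drawer unit, and leave the headlamp, the jar and the bowl standing where they are.

Things in the scene. Friction and masses are not known exactly. Their poses are not given: they have to be found in the camera images.
- bottle: Green square plastic bottle, white open neck, lying on a flat side, neck roughly to the lane's -y. Body 48 x 48 mm, 84 mm long, neck 34 mm across, 112 mm tall in all; about 120 g, centre of mass about 45 mm from the foot. Origin: centre of its foot; z axis from foot out through the neck (level at the start, up when it stands); x, y square to its sides.
- bottle_mouth (a point): Centre of the rim of the bottle's neck, 112 mm from the foot on its axis; axes as the bottle's.
- cap: Red plastic screw cap, a round cup 44 mm across outside, 38 mm inside, 28 mm high, about 25 g, standing mouth down on the shelf at the left (+y side of the drawer unit). Origin at the centre of its mouth (underside), z axis through its closed top (up at the start).
- lane: Blue low-lipped tray fixed to the shelf, 160 mm (its x) by 360 mm (its y); inner floor 4 mm above the shelf, lips 5 mm wide and 12 mm high. Origin at the centre of its underside, on the shelf; z up.
- headlamp: Yellow rubberised headlamp body with black trim, 61 x 52 x 44 mm high, standing near one end of the lane (about 125 mm from its middle), loose. Origin at the centre of its underside.
- jar: Small clear jar with a grey lid, 50 mm across and 50 mm high, standing near the other end of the lane (about 125 mm from its middle), loose. Headlamp and jar may swap ends. Origin at the centre of its underside.
- unit: Clear drawer unit, fixed between cap and lane, 280 (its x) x 150 (its y) x 66 mm high; tray and grip stick out 40 mm more on its -x side. On its top a grey strip with three pale LED bulbs 60 mm across at x = -75, 0, 75 mm, y = 0; their tops are 168 mm above the shelf. Origin at the centre of its underside, z up.
- bowl: Small white ceramic bowl of screw caps, 94 mm across the rim and 42 mm high, loose on the shelf left of (+y of) the red cap. Origin at the centre of its underside.
Mind the look-alikes: they are no part of the job. Several things look just like the cap: the one meant starts nearest to the robot's base. Several things have the shape of the jar; the one meant has the colours described above.

How it is judged:
By the outcome, as a careful person would: the job done as asked, in the order asked, and still so for the second after the job is handed in, while the arm keeps its last pose, push and grip.
It also fails if it takes over 72 s, if anything falls off the work surface, if the arm or the gripper's body presses on something with over 40 N, if the wrist force passes 120 N, or if a joint passes its speed limit or range.

## Working session

There is one attempt and no reset: what is moved stays moved. The work goes in short steps, Python scripts to look and compute and a tool call to move; the robot and the scene stay as the last step left them, time stands still between calls to the robot, and variables do not carry over. Pictures are saved under pics/ and viewed, at most 10 in all, crops included, and the job is handed in when it is done.

Besides the shell and the picture viewer there is one more tool, called after "Request:" by a JSON object that holds its "op" and its "data". move_arm: Moves the arm, as the interface text tells. Its arguments: {"type":"object","properties":{"increments":{"type":"array"},"force":{"type":"number"}},"required":["increments"]}

```bash
mkdir -p pics
python3 - <<'E'
from station import arm
import cv2,numpy as np
np.set_printoptions(precision=4,suppress=True)
for c in ("side","top"):
    cv2.imwrite(f"pics/{c}0.png",arm.grab_frame(c))
    i=arm.camera_info(c);print(c,i["K"],i["extrinsics"])
    for n in "bottle bottle_mouth cap lane headlamp jar unit bowl".split():
        for r in arm.pinpoint(c,n): print(n,np.round(r["position"],3),round(r["score"],2))
print({k:np.round(v,3) for k,v in arm.get_state().items()})
E
```

```text
side [[450.1126   0.     321.4494]
 [  0.     450.1126 234.7536]
 [  0.       0.       1.    ]] [[-0.9796 -0.1179  0.1628  0.3797]
 [-0.2006  0.6232 -0.7559  0.8366]
 [-0.0123 -0.7731 -0.6342  0.7774]
 [ 0.      0.      0.      1.    ]]
bottle [ 0.503 -0.224  0.03 ] 0.79
bottle_mouth [ 0.532 -0.334  0.026] 0.57
cap [ 0.421  0.278 -0.   ] 0.94
cap [0.508 0.315 0.003] 0.94
cap [ 0.536  0.214 -0.   ] 0.65
lane [ 0.53  -0.278 -0.001] 0.64
lane [ 0.544 -0.405  0.005] 0.6
headlamp [ 0.503 -0.153  0.002] 0.56
headlamp [ 0.543 -0.402  0.004] 0.53
jar [ 0.543 -0.409  0.006] 0.77
jar [ 0.5    0.428 -0.004] 0.62
jar [ 0.484 -0.526 -0.003] 0.6
jar [ 0.7   -0.366 -0.002] 0.54
unit [0.552 0.053 0.002] 0.95
bowl [ 0.5    0.43  -0.002] 0.97
bowl [ 0.42   0.284 -0.001] 0.2
top [[567.2078   0.     324.3234]
 [  0.     567.2078 242.2245]
 [  0.       0.       1.    ]] [[-0.0218 -0.9964  0.0817  0.4803]
 [-0.9998  0.0214 -0.0054 -0.0204]
 [ 0.0037 -0.0818 -0.9966  1.3442]
 [ 0.      0.      0.      1.    ]]
bottle [ 0.502 -0.22   0.03 ] 0.7
bottle_mouth [ 0.535 -0.333  0.026] 0.64
cap [ 0.421  0.279 -0.001] 0.88
cap [0.535 0.21  0.004] 0.83
cap [ 0.511  0.314 -0.003] 0.65
lane [ 0.53  -0.279  0.   ] 0.85
headlamp [ 0.504 -0.151  0.   ] 0.61
jar [ 0.545 -0.41   0.002] 0.85
jar [ 0.483 -0.529 -0.003] 0.79
unit [ 0.548  0.053 -0.   ] 0.64
bowl [0.495 0.431 0.001] 0.78
{'t': np.float64(0.9), 'q': array([ 1.538,  0.359,  0.012, -0.   , -1.224, -0.288]), 'qd': array([-0.001, -0.   , -0.   , -0.001, -0.   , -0.001]), 'joint_efforts': array([  0.   , -58.237,  29.329,   7.002,   0.012,  -0.   ]), 'eef_pos': array([0.213, 0.641, 0.292]), 'ee_rot': array([-3.142,  0.   , -0.321]), 'force': array([0.098, 0.467, 0.667]), 'moment': array([0.016, 0.061, 0.027]), 'gripper_force': np.float64(0.0), 'width': np.float64(0.088)}
```

View pics/side0.png

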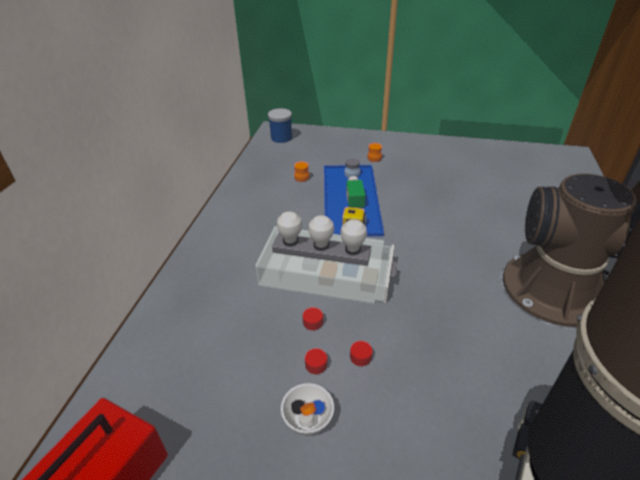

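View pics/top0.png

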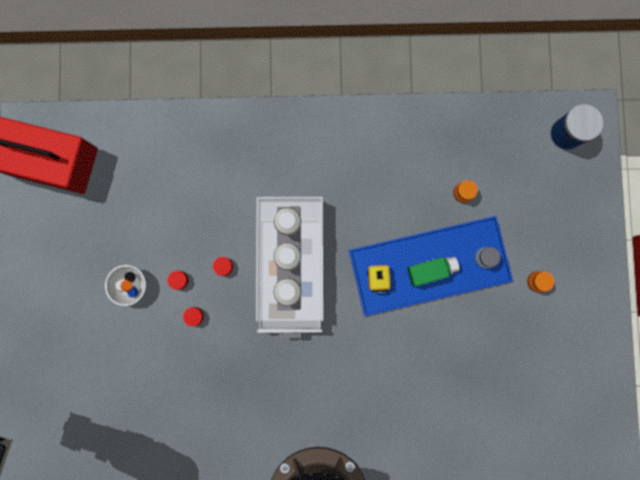

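Side view: headlamp at (354,216), the bottle at (356,193) and the jar at (352,168). Top view: bottle at about (433,271), neck toward the jar at (488,258). The cap nearest the base is at (193,317), which is (0.42, 0.28) in the world. Next I'll refine the bottle axis and lane direction.

```bash
cat > h.py <<'E'
from station import arm
import cv2,numpy as np
np.set_printoptions(precision=4,suppress=True)
def proj(c,p):
    i=arm.camera_info(c);E=i["extrinsics"];q=(np.atleast_2d(p)-E[:3,3])@E[:3,:3];u=q@i["K"].T;return u[:,:2]/u[:,2:]
def ray(c,uv,z):
    i=arm.camera_info(c);E=i["extrinsics"];uv=np.atleast_2d(uv)
    d=np.c_[uv,np.ones(len(uv))]@np.linalg.inv(i["K"]).T@E[:3,:3].T
    return E[:3,3]+d*((z-E[2,3])/d[:,2:])
def tri(ua,ub,a="top",b="side"):
    P=[]
    for c in(a,b):
        i=arm.camera_info(c);P.append(i["K"]@np.linalg.inv(i["extrinsics"])[:3])
    x=cv2.triangulatePoints(P[0],P[1],np.float64(ua).reshape(2,1),np.float64(ub).reshape(2,1));return (x[:3]/x[3]).ravel()
def st():
    s=arm.get_state();print({k:np.round(s[k],4) for k in("t","eef_pos","ee_rot","q","width","gripper_force","force")})
E
python3 - <<'E'
from h import *
im=arm.grab_frame("top");arm.grab_frame("side")
hsv=cv2.cvtColor(im,cv2.COLOR_BGR2HSV)
def axis(w):
    r=cv2.boxPoints(cv2.minAreaRect(w[:,:2].astype(np.float32)));return r
for n,z in(("bottle",.052),("lane",.012),("headlamp",.048),("jar",.054),("cap",.028)):
    for r in arm.silhouettes("top",n):
        m=r["pixels"];uv=np.argwhere(m)[:,::-1]+0.
        b=axis(ray("top",uv,z));e=[b[1]-b[0],b[2]-b[1]]
        print(n,round(r["score"],2),len(uv),"ctr",b.mean(0),"len",np.linalg.norm(e,axis=1),"ang",[np.degrees(np.arctan2(*v[::-1])) for v in e])
# green body, top camera
m=cv2.inRange(hsv,(50,100,60),(75,255,255));m[:, :390]=0;m[:,480:]=0;m[:240]=0;m[300:]=0
b=axis(ray("top",np.argwhere(m)[:,::-1]+0.,.052));print("green",b)
# two-view heights
for n in("bottle","cap","jar","headlamp"):
  c={}
  for v in("top","side"):
    c[v]=[x["position"] for x in arm.find_in(v,n)]
    print(n,v,np.array(c[v]))
E
```

```text
bottle 0.88 993 ctr [ 0.5167 -0.2738] len [0.1162 0.0495] ang [np.float32(-75.35899), np.float32(14.640983)]
headlamp 0.96 569 ctr [ 0.5009 -0.1482] len [0.0615 0.0504] ang [np.float32(-1.2513574), np.float32(88.74868)]
headlamp 0.3 962 ctr [ 0.5174 -0.2751] len [0.1168 0.0469] ang [np.float32(-77.3027), np.float32(12.697301)]
jar 0.96 495 ctr [ 0.486  -0.5166] len [0.0476 0.0619] ang [np.float32(-1.2436354), np.float32(88.75631)]
jar 0.86 417 ctr [ 0.6953 -0.3541] len [0.0594 0.0453] ang [np.float32(-64.62776), np.float32(25.372335)]
jar 0.69 438 ctr [ 0.5409 -0.3973] len [0.0479 0.0552] ang [np.float32(-1.2359179), np.float32(88.76416)]
cap 0.89 311 ctr [0.5078 0.3129] len [0.0416 0.0464] ang [np.float32(-1.2502449), np.float32(88.74973)]
cap 0.66 338 ctr [0.4234 0.2779] len [0.0472 0.0445] ang [np.float32(-76.03301), np.float32(13.96698)]
cap 0.65 297 ctr [0.538  0.2109] len [0.0417 0.0419] ang [np.float32(-1.2383841), np.float32(88.76159)]
green [[ 0.4821 -0.2271]
 [ 0.5051 -0.3149]
 [ 0.5476 -0.3038]
 [ 0.5246 -0.216 ]]
bottle top [[ 0.5176 -0.2698  0.0467]]
bottle side [[ 0.5164 -0.2383  0.0518]]
cap top [[0.4223 0.2749 0.0242]
 [0.5107 0.3068 0.0272]
 [0.5394 0.2062 0.0277]]
cap side [[ 0.4203  0.2883  0.0283]
 [ 0.5365  0.2238  0.0324]
 [ 0.5376 -0.3896  0.0407]]
jar top [[ 0.4811 -0.5224  0.047 ]
 [ 0.7002 -0.3563  0.0476]
 [ 0.5446 -0.3975  0.0527]]
jar side [[ 0.5419 -0.3897  0.0398]
 [ 0.4844 -0.5097  0.0299]
 [ 0.6939 -0.3473  0.032 ]
 [ 0.4214  0.2898  0.0268]]
headlamp top [[ 0.5005 -0.1548  0.04  ]]
headlamp side [[ 0.5027 -0.1442  0.0459]]
```

Run:
```python
from h import *
t=cv2.imread("pics/top0.png");s=cv2.imread("pics/side0.png")
a=cv2.resize(t[215:315,350:510],None,fx=4,fy=4,interpolation=cv2.INTER_CUBIC)
b=cv2.resize(s[150:240,315:395],None,fx=4,fy=4,interpolation=cv2.INTER_CUBIC)
o=np.zeros((600,800,3),np.uint8);o[:400,:640]=a
cv2.imwrite("pics/c1.png",o[:400,:640]);
cv2.imwrite("pics/c2.png",b)
```

```text
(no output)
```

View pics/c1.png

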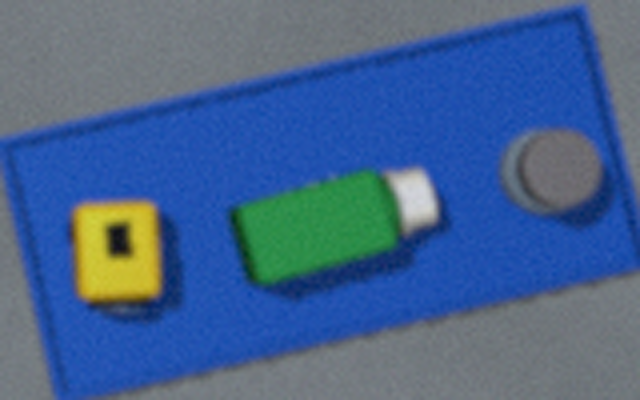

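Crop: headlamp about (118,250), green body x 235–398, neck to (440,195), jar lid (560,170). So the bottle axis points at -75.3°, with the foot near (0.504,-0.224) and the mouth near (0.532,-0.332). I'll move over the neck, high above the bulbs.

Request:
{"op": "move_arm", "data": {"increments": [{"jaw": 1,"dx": 0.032,"dy": 0.022},{"jaw": 1,"dx": 0.032,"dy": 0.022},{"jaw": 1,"dx": 0.032,"dy": 0.022},{"jaw": 1,"dx": 0.032,"dy": 0.022},{"jaw": 1,"dx": 0.032,"dy": 0.022},{"jaw": 1,"dx": 0.032,"dy": 0.022},{"jaw": 1,"dx": 0.032,"dy": 0.022},{"jaw": 1,"dx": 0.032,"dy": 0.022},{"jaw": 1,"dx": 0.032,"dy": 0.022},{"jaw": 1,"dx": 0.032,"dy": 0.022},{"jaw": 1,"dx": 0.032,"dy": 0.022},{"jaw": 1,"dx": 0.032,"dy": 0.022}], "force": 4}}

```text
$.increments[0]: bad value
```

Request:
{"op": "move_arm", "data": {"increments": [{"jaw": 1,"dx": 0.014,"dy": 0.038},{"jaw": 1,"dx": 0.014,"dy": 0.038},{"jaw": 1,"dx": 0.014,"dy": 0.038},{"jaw": 1,"dx": 0.014,"dy": 0.038},{"jaw": 1,"dx": 0.014,"dy": 0.038},{"jaw": 1,"dx": 0.014,"dy": 0.038},{"jaw": 1,"dx": 0.014,"dy": 0.038},{"jaw": 1,"dx": 0.014,"dy": 0.038},{"jaw": 1,"dx": 0.014,"dy": 0.038},{"jaw": 1,"dx": 0.014,"dy": 0.038},{"jaw": 1,"dx": 0.014,"dy": 0.038},{"jaw": 1,"dx": 0.014,"dy": 0.038}]}}

```text
$.increments[0]: bad value
```

Request:
{"op": "move_arm", "data": {"increments": [{"jaw": 1,"dx": 0.017,"dy": 0.031},{"jaw": 1,"dx": 0.017,"dy": 0.031},{"jaw": 1,"dx": 0.017,"dy": 0.031},{"jaw": 1,"twist": 0.124},{"jaw": 1,"twist": 0.124},{"jaw": 1,"twist": 0.124},{"jaw": 1,"twist": 0.124},{"jaw": 1,"twist": 0.124},{"jaw": 1,"twist": 0.124},{"jaw": 1,"twist": 0.124},{"jaw": 1,"twist": 0.124},{"jaw": 1}]}}

```text
$.increments[0]: bad value
```

Request:
{"op": "move_arm", "data": {"increments": [{"jaw": 1,"dx": 0.032,"dy": 0.022,"dz": 0,"twist": 0},{"jaw": 1,"dx": 0.032,"dy": 0.022,"dz": 0,"twist": 0},{"jaw": 1,"dx": 0.032,"dy": 0.022,"dz": 0,"twist": 0},{"jaw": 1,"dx": 0.032,"dy": 0.022,"dz": 0,"twist": 0},{"jaw": 1,"dx": 0.032,"dy": 0.022,"dz": 0,"twist": 0},{"jaw": 1,"dx": 0.032,"dy": 0.022,"dz": 0,"twist": 0},{"jaw": 1,"dx": 0.032,"dy": 0.022,"dz": 0,"twist": 0},{"jaw": 1,"dx": 0.032,"dy": 0.022,"dz": 0,"twist": 0},{"jaw": 1,"dx": 0.032,"dy": 0.022,"dz": 0,"twist": 0},{"jaw": 1,"dx": 0.032,"dy": 0.022,"dz": 0,"twist": 0},{"jaw": 1,"dx": 0.032,"dy": 0.022,"dz": 0,"twist": 0},{"jaw": 1,"dx": 0.032,"dy": 0.022,"dz": 0,"twist": 0}], "force": 4}}

```text
t: 2.65
eef_pos: [0.4948, 0.2673, 0.2926]
ee_rot: [-3.141, -0.0, -0.32]
force: [1.1, 1.3, 0.0]
width: 0.0876
gripper_force: 0.0
```

Request:
{"op": "move_arm", "data": {"increments": [{"jaw": 1,"dx": 0.014,"dy": 0.038,"dz": 0,"twist": 0},{"jaw": 1,"dx": 0.014,"dy": 0.038,"dz": 0,"twist": 0},{"jaw": 1,"dx": 0.014,"dy": 0.038,"dz": 0,"twist": 0},{"jaw": 1,"dx": 0.014,"dy": 0.038,"dz": 0,"twist": 0},{"jaw": 1,"dx": 0.014,"dy": 0.038,"dz": 0,"twist": 0},{"jaw": 1,"dx": 0.014,"dy": 0.038,"dz": 0,"twist": 0},{"jaw": 1,"dx": 0.014,"dy": 0.038,"dz": 0,"twist": 0},{"jaw": 1,"dx": 0.014,"dy": 0.038,"dz": 0,"twist": 0},{"jaw": 1,"dx": 0.014,"dy": 0.038,"dz": 0,"twist": 0},{"jaw": 1,"dx": 0.014,"dy": 0.038,"dz": 0,"twist": 0},{"jaw": 1,"dx": 0.014,"dy": 0.038,"dz": 0,"twist": 0},{"jaw": 1,"dx": 0.014,"dy": 0.038,"dz": 0,"twist": 0}]}}

```text
t: 3.65
eef_pos: [0.5093, -0.2188, 0.2926]
ee_rot: [-3.141, -0.001, -0.321]
force: [1.4, 0.7, -0.0]
width: 0.0873
gripper_force: 0.0
```

Request:
{"op": "move_arm", "data": {"increments": [{"jaw": 1,"dx": 0.017,"dy": 0.031,"dz": 0,"twist": 0},{"jaw": 1,"dx": 0.017,"dy": 0.031,"dz": 0,"twist": 0},{"jaw": 1,"dx": 0.017,"dy": 0.031,"dz": 0,"twist": 0},{"jaw": 1,"dx": 0,"dy": 0,"dz": 0,"twist": 0.124},{"jaw": 1,"dx": 0,"dy": 0,"dz": 0,"twist": 0.124},{"jaw": 1,"dx": 0,"dy": 0,"dz": 0,"twist": 0.124},{"jaw": 1,"dx": 0,"dy": 0,"dz": 0,"twist": 0.124},{"jaw": 1,"dx": 0,"dy": 0,"dz": 0,"twist": 0.124},{"jaw": 1,"dx": 0,"dy": 0,"dz": 0,"twist": 0.124},{"jaw": 1,"dx": 0,"dy": 0,"dz": 0,"twist": 0.124},{"jaw": 1,"dx": 0,"dy": 0,"dz": 0,"twist": 0.124},{"jaw": 1,"dx": 0,"dy": 0,"dz": 0,"twist": 0}]}}

```text
t: 4.65
eef_pos: [0.5287, -0.3211, 0.2922]
ee_rot: [-3.142, -0.0, -1.319]
force: [0.4, -0.1, -0.0]
width: 0.0875
gripper_force: 0.0
```

Request:
{"op": "move_arm", "data": {"increments": [{"jaw": 1,"dx": 0,"dy": 0,"dz": 0.025,"twist": 0},{"jaw": 1,"dx": 0,"dy": 0,"dz": 0.025,"twist": 0},{"jaw": 1,"dx": 0,"dy": 0,"dz": 0.025,"twist": 0},{"jaw": 1,"dx": 0,"dy": 0,"dz": 0.025,"twist": 0},{"jaw": 1,"dx": 0,"dy": 0,"dz": 0.025,"twist": 0},{"jaw": 1,"dx": 0,"dy": 0,"dz": 0.025,"twist": 0},{"jaw": 1,"dx": 0,"dy": 0,"dz": 0.025,"twist": 0},{"jaw": 1,"dx": 0,"dy": 0,"dz": 0.013,"twist": 0},{"jaw": 1,"dx": 0,"dy": 0,"dz": 0.01,"twist": 0},{"jaw": 1,"dx": 0,"dy": 0,"dz": 0.01,"twist": 0},{"jaw": 1,"dx": 0,"dy": 0,"dz": 0,"twist": 0}]}}

```text
t: 5.57
eef_pos: [0.5281, -0.3209, 0.0825]
ee_rot: [3.14, 0.001, -1.311]
force: [-0.9, -0.4, -1.1]
width: 0.0879
gripper_force: 0.0
```

Request:
{"op": "move_arm", "data": {"increments": [{"jaw": -1,"dx": 0,"dy": 0,"dz": 0,"twist": 0},{"jaw": -1,"dx": 0,"dy": 0,"dz": 0,"twist": 0},{"jaw": -1,"dx": 0,"dy": 0,"dz": 0,"twist": 0},{"jaw": -1,"dx": 0,"dy": 0,"dz": 0,"twist": 0},{"jaw": -1,"dx": 0,"dy": 0,"dz": 0,"twist": 0},{"jaw": -1,"dx": 0,"dy": 0,"dz": 0,"twist": 0},{"jaw": -1,"dx": 0,"dy": 0,"dz": 0,"twist": 0},{"jaw": -1,"dx": 0,"dy": 0,"dz": 0,"twist": 0},{"jaw": -1,"dx": 0,"dy": 0,"dz": 0,"twist": 0},{"jaw": -1,"dx": 0,"dy": 0,"dz": 0,"twist": 0}], "force": 4}}

```text
t: 6.4
eef_pos: [0.5287, -0.3212, 0.0842]
ee_rot: [3.142, -0.0, -1.313]
force: [-0.2, -0.1, -0.1]
width: 0.0353
gripper_force: 3.3
```

Request:
{"op": "move_arm", "data": {"increments": [{"jaw": -1,"dx": 0,"dy": 0,"dz": -0.007,"twist": 0},{"jaw": -1,"dx": 0,"dy": 0,"dz": -0.007,"twist": 0},{"jaw": -1,"dx": -0.001,"dy": 0,"dz": -0.007,"twist": 0},{"jaw": -1,"dx": -0.002,"dy": 0,"dz": -0.007,"twist": 0},{"jaw": -1,"dx": -0.003,"dy": 0,"dz": -0.007,"twist": 0},{"jaw": -1,"dx": -0.003,"dy": 0,"dz": -0.007,"twist": 0},{"jaw": -1,"dx": -0.003,"dy": 0,"dz": -0.007,"twist": 0},{"jaw": -1,"dx": -0.004,"dy": 0,"dz": -0.007,"twist": 0},{"jaw": -1,"dx": -0.004,"dy": 0,"dz": -0.007,"twist": 0},{"jaw": -1,"dx": 0,"dy": 0,"dz": 0,"twist": 0}]}}

```text
t: 7.23
eef_pos: [0.5241, -0.3013, 0.149]
ee_rot: [-3.14, -0.001, -1.312]
force: [-0.1, -0.5, -0.1]
width: 0.0324
gripper_force: 4.4
```

Run:
```python
from h import *
s=arm.grab_frame("side");t=arm.grab_frame("top");st()
a=cv2.resize(s[110:250,300:420],None,fx=4,fy=4,interpolation=cv2.INTER_CUBIC)[:400]
b=cv2.resize(t[215:315,400:500],None,fx=3,fy=4)
cv2.imwrite("pics/l1.png",np.hstack([a,b]))
for c in("side","top"):
  for n in("bottle","bottle_mouth"):print(c,n,[(x["position"],x["score"]) for x in arm.pinpoint(c,n)])
```

```text
{'t': np.float64(7.3333), 'eef_pos': array([ 0.5238, -0.3015,  0.1476]), 'ee_rot': array([-3.1408, -0.0003, -1.3123]), 'q': array([-0.1995,  0.3722, -0.3293, -0.0001, -0.8685,  0.4579]), 'width': np.float64(0.0324), 'gripper_force': np.float64(4.3701), 'force': array([-0.8909, -0.3898, -2.0004])}
side bottle [([0.5023, -0.2046, 0.0681], 0.89), ([0.5438, -0.4052, 0.0006], 0.49)]
side bottle_mouth [([0.5295, -0.3155, 0.093], 0.71)]
top bottle [([0.4971, -0.2037, 0.0682], 0.69)]
top bottle_mouth []
```

View pics/l1.png

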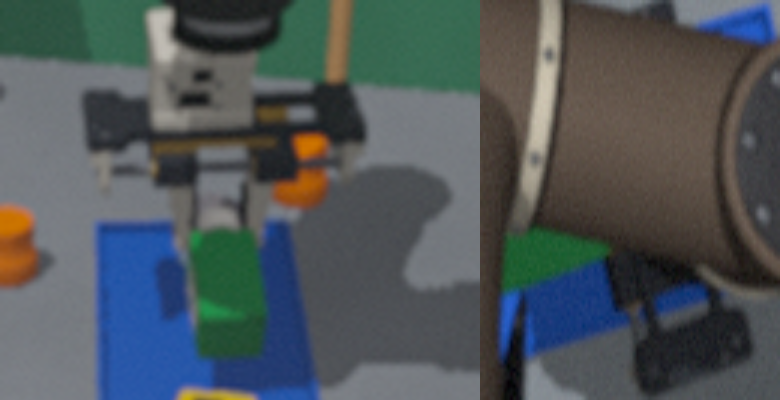

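The side crop shows the bottle held at the neck but lifted nearly level (foot about (230,330)), so pad friction stops it from swinging. I'll ease the grip to the minimum so it can pivot.

Request:
{"op": "move_arm", "data": {"increments": [{"jaw": -1,"dx": 0,"dy": 0,"dz": 0,"twist": 0},{"jaw": -1,"dx": 0,"dy": 0,"dz": 0,"twist": 0},{"jaw": -1,"dx": 0,"dy": 0,"dz": 0,"twist": 0},{"jaw": -1,"dx": 0,"dy": 0,"dz": 0,"twist": 0},{"jaw": -1,"dx": 0,"dy": 0,"dz": 0,"twist": 0},{"jaw": -1,"dx": 0,"dy": 0,"dz": 0,"twist": 0}], "force": 3}}

```text
t: 8.03
eef_pos: [0.5236, -0.3018, 0.1471]
ee_rot: [3.141, 0.0, -1.313]
force: [-0.3, -0.0, -0.9]
width: 0.0328
gripper_force: 3.2
```

```bash
cat >> h.py <<'E'
def bot():
    st()
    for c in("side","top"):
        arm.grab_frame(c)
        for n in("bottle","bottle_mouth"):print(c,n,[(np.round(x["position"],3),round(x["score"],2)) for x in arm.pinpoint(c,n)])
E
python3 -c "from h import *;bot()"
```

```text
{'t': np.float64(8.0333), 'eef_pos': array([ 0.5236, -0.3018,  0.1471]), 'ee_rot': array([ 3.1415,  0.0001, -1.3129]), 'q': array([-0.1999,  0.3731, -0.3293, -0.    , -0.8686,  0.4579]), 'width': np.float64(0.0328), 'gripper_force': np.float64(3.1895), 'force': array([-0.3223, -0.024 , -0.8648])}
side bottle [(array([ 0.53 , -0.276, -0.001]), 0.75), (array([ 0.508, -0.229,  0.026]), 0.66)]
side bottle_mouth [(array([ 0.524, -0.306,  0.101]), 0.56)]
top bottle [(array([ 0.504, -0.223,  0.02 ]), 0.61)]
top bottle_mouth [(array([ 0.528, -0.306,  0.096]), 0.64)]
```

Request:
{"op": "move_arm", "data": {"increments": [{"jaw": -1,"dx": 0,"dy": 0,"dz": -0.01,"twist": 0},{"jaw": -1,"dx": 0,"dy": 0,"dz": -0.01,"twist": 0},{"jaw": -1,"dx": 0,"dy": 0,"dz": -0.01,"twist": 0},{"jaw": -1,"dx": 0,"dy": 0,"dz": -0.01,"twist": 0},{"jaw": -1,"dx": 0,"dy": 0,"dz": 0,"twist": 0},{"jaw": -1,"dx": 0,"dy": 0,"dz": 0,"twist": 0},{"jaw": -1,"dx": 0,"dy": 0,"dz": 0,"twist": 0},{"jaw": -1,"dx": 0,"dy": 0,"dz": 0,"twist": 0}]}}

```text
t: 9.0
eef_pos: [0.5233, -0.3016, 0.1867]
ee_rot: [3.141, 0.001, -1.313]
force: [-0.7, -0.4, -0.6]
width: 0.0327
gripper_force: 3.2
```

```bash
python3 -c "
from h import *;bot()
s=arm.grab_frame('side');cv2.imwrite('pics/l2.png',cv2.resize(s[110:250,300:420],None,fx=4,fy=4,interpolation=cv2.INTER_CUBIC))"
```

```text
{'t': np.float64(9.0), 'eef_pos': array([ 0.5233, -0.3016,  0.1867]), 'ee_rot': array([ 3.1409,  0.0005, -1.3129]), 'q': array([-0.1999,  0.3305, -0.2877, -0.0002, -0.9535,  0.4579]), 'width': np.float64(0.0327), 'gripper_force': np.float64(3.219), 'force': array([-0.652 , -0.4455, -0.6378])}
side bottle [(array([ 0.511, -0.253,  0.041]), 0.66)]
side bottle_mouth [(array([ 0.524, -0.302,  0.137]), 0.84)]
top bottle [(array([ 0.513, -0.252,  0.037]), 0.81)]
top bottle_mouth []
```

View pics/l2.png

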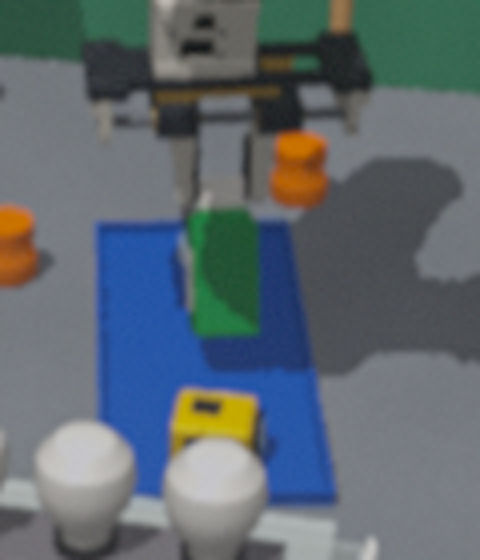

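The side crop shows the bottle hanging about 27° from upright: neck at (222,190), foot edge at (225,330). I'll shift it toward the middle, set the rear foot edge on the floor and sweep the neck over it.

Request:
{"op": "move_arm", "data": {"increments": [{"jaw": -1,"dx": 0.003,"dy": 0,"dz": 0,"twist": 0},{"jaw": -1,"dx": 0.006,"dy": 0,"dz": 0,"twist": 0},{"jaw": -1,"dx": 0.007,"dy": 0,"dz": 0,"twist": 0},{"jaw": -1,"dx": 0.006,"dy": 0,"dz": 0,"twist": 0},{"jaw": -1,"dx": 0.003,"dy": 0,"dz": 0,"twist": 0},{"jaw": -1,"dx": 0,"dy": 0,"dz": 0.004,"twist": 0},{"jaw": -1,"dx": 0,"dy": 0,"dz": 0.006,"twist": 0},{"jaw": -1,"dx": 0,"dy": 0,"dz": 0.006,"twist": 0},{"jaw": -1,"dx": 0,"dy": 0,"dz": 0.004,"twist": 0},{"jaw": -1,"dx": 0,"dy": 0,"dz": 0.002,"twist": 0},{"jaw": -1,"dx": 0,"dy": 0,"dz": 0,"twist": 0}]}}

```text
t: 10.27
eef_pos: [0.5297, -0.3257, 0.1643]
ee_rot: [3.14, 0.001, -1.313]
force: [0.1, 0.3, -0.9]
width: 0.0329
gripper_force: 3.1
```

```bash
python3 -c "from h import *;bot()"
```

```text
{'t': np.float64(10.2667), 'eef_pos': array([ 0.5297, -0.3257,  0.1643]), 'ee_rot': array([ 3.1404,  0.0007, -1.3126]), 'q': array([-0.2377,  0.3798, -0.2709, -0.0001, -0.9216,  0.496 ]), 'width': np.float64(0.0329), 'gripper_force': np.float64(3.1428), 'force': array([ 0.057 ,  0.2947, -0.9306])}
side bottle [(array([ 0.519, -0.284,  0.017]), 0.76)]
side bottle_mouth [(array([ 0.53 , -0.327,  0.114]), 0.68)]
top bottle [(array([ 0.518, -0.278,  0.014]), 0.55)]
top bottle_mouth [(array([ 0.532, -0.326,  0.115]), 0.76)]
```

Request:
{"op": "move_arm", "data": {"increments": [{"jaw": -1,"dx": 0,"dy": 0,"dz": 0.003,"twist": 0},{"jaw": -1,"dx": -0.003,"dy": 0,"dz": 0,"twist": 0},{"jaw": -1,"dx": -0.004,"dy": 0,"dz": -0.001,"twist": 0},{"jaw": -1,"dx": -0.004,"dy": 0,"dz": 0,"twist": 0},{"jaw": -1,"dx": -0.004,"dy": 0,"dz": -0.001,"twist": 0},{"jaw": -1,"dx": -0.004,"dy": 0,"dz": 0,"twist": 0},{"jaw": -1,"dx": -0.004,"dy": 0,"dz": 0,"twist": 0},{"jaw": -1,"dx": -0.004,"dy": 0,"dz": 0,"twist": 0},{"jaw": -1,"dx": -0.004,"dy": 0,"dz": 0.001,"twist": 0},{"jaw": -1,"dx": -0.004,"dy": 0,"dz": 0,"twist": 0},{"jaw": -1,"dx": -0.003,"dy": 0,"dz": 0,"twist": 0},{"jaw": -1,"dx": 0,"dy": 0,"dz": 0,"twist": 0}]}}

```text
t: 11.57
eef_pos: [0.5197, -0.2885, 0.1627]
ee_rot: [3.141, 0.001, -1.313]
force: [-0.6, 0.8, -0.6]
width: 0.0325
gripper_force: 3.3
```

```bash
python3 -c "from h import *;bot()"
```

```text
{'t': np.float64(11.5667), 'eef_pos': array([ 0.5197, -0.2885,  0.1627]), 'ee_rot': array([ 3.1405,  0.0009, -1.3126]), 'q': array([-0.1784,  0.3419, -0.335 , -0.0004, -0.8952,  0.4369]), 'width': np.float64(0.0325), 'gripper_force': np.float64(3.3467), 'force': array([-0.5527,  0.841 , -0.5945])}
side bottle [(array([ 0.52 , -0.279,  0.006]), 0.91)]
side bottle_mouth []
top bottle [(array([ 0.518, -0.276,  0.006]), 0.53)]
top bottle_mouth [(array([ 0.522, -0.282,  0.116]), 0.46)]
```

Request:
{"op": "move_arm", "data": {"increments": [{"jaw": -1,"dx": -0.003,"dy": 0,"dz": 0,"twist": 0},{"jaw": -1,"dx": -0.003,"dy": 0,"dz": 0.001,"twist": 0},{"jaw": -1,"dx": -0.002,"dy": 0,"dz": 0.001,"twist": 0},{"jaw": -1,"dx": -0.001,"dy": 0,"dz": 0,"twist": 0},{"jaw": -1,"dx": 0,"dy": 0,"dz": 0,"twist": 0},{"jaw": -1,"dx": 0,"dy": 0,"dz": 0,"twist": 0}]}}

```text
t: 12.37
eef_pos: [0.5182, -0.2807, 0.1617]
ee_rot: [-3.141, -0.001, -1.312]
force: [-1.7, -2.1, 4.2]
width: 0.0327
gripper_force: 4.9
```

```bash
python3 -c "
from h import *;bot()
s=arm.grab_frame('side');cv2.imwrite('pics/l3.png',cv2.resize(s[110:250,300:420],None,fx=4,fy=4,interpolation=cv2.INTER_CUBIC))"
```

```text
{'t': np.float64(12.3667), 'eef_pos': array([ 0.5182, -0.2807,  0.1617]), 'ee_rot': array([-3.1411, -0.0008, -1.3124]), 'q': array([-0.1647,  0.3347, -0.3494,  0.0006, -0.8859,  0.4227]), 'width': np.float64(0.0327), 'gripper_force': np.float64(4.914), 'force': array([-1.6507, -2.1252,  4.2123])}
side bottle [(array([ 0.521, -0.277,  0.006]), 0.61)]
side bottle_mouth [(array([ 0.517, -0.274,  0.12 ]), 0.69)]
top bottle []
top bottle_mouth []
```

View pics/l3.png

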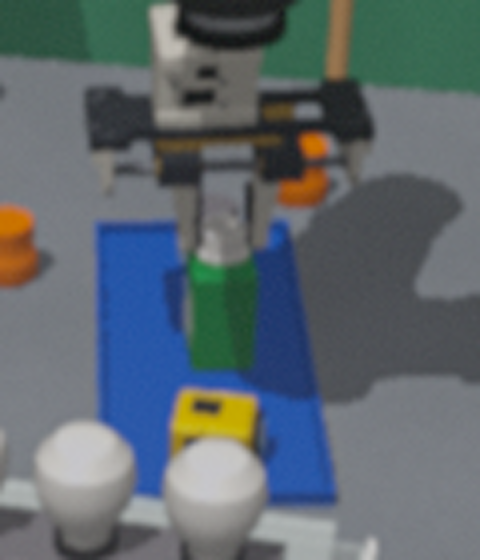

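The bottle stands upright in the fingers (neck (222,240), foot (222,368)) and presses on the floor with about 4 N. Releasing now.

Request:
{"op": "move_arm", "data": {"increments": [{"jaw": -1,"dx": 0,"dy": 0,"dz": -0.001,"twist": 0},{"jaw": 0,"dx": 0,"dy": 0,"dz": 0,"twist": 0},{"jaw": 0,"dx": 0,"dy": 0,"dz": 0,"twist": 0},{"jaw": 0.4,"dx": 0,"dy": 0,"dz": 0,"twist": 0},{"jaw": 1,"dx": 0,"dy": 0,"dz": 0,"twist": 0},{"jaw": 1,"dx": 0,"dy": 0,"dz": 0,"twist": 0},{"jaw": 1,"dx": 0,"dy": 0,"dz": 0,"twist": 0},{"jaw": 1,"dx": 0,"dy": 0,"dz": 0,"twist": 0},{"jaw": 1,"dx": 0,"dy": 0,"dz": -0.01,"twist": 0},{"jaw": 1,"dx": 0,"dy": 0,"dz": -0.02,"twist": 0},{"jaw": 1,"dx": 0,"dy": 0,"dz": -0.03,"twist": 0},{"jaw": 1,"dx": 0,"dy": 0,"dz": -0.03,"twist": 0}]}}

```text
t: 13.72
eef_pos: [0.5175, -0.2805, 0.2533]
ee_rot: [3.14, 0.001, -1.313]
force: [0.3, -0.2, -0.4]
width: 0.0875
gripper_force: 0.0
```

Request:
{"op": "move_arm", "data": {"increments": [{"jaw": 1,"dx": 0,"dy": 0,"dz": -0.03,"twist": 0},{"jaw": 1,"dx": 0,"dy": 0,"dz": -0.02,"twist": 0},{"jaw": 1,"dx": -0.03,"dy": 0,"dz": 0,"twist": 0},{"jaw": 1,"dx": -0.04,"dy": 0,"dz": 0,"twist": 0},{"jaw": 1,"dx": -0.04,"dy": 0,"dz": 0,"twist": 0},{"jaw": 1,"dx": -0.04,"dy": 0,"dz": 0,"twist": 0},{"jaw": 1,"dx": -0.04,"dy": 0,"dz": 0,"twist": 0},{"jaw": 1,"dx": -0.04,"dy": 0,"dz": 0,"twist": 0},{"jaw": 1,"dx": -0.04,"dy": 0,"dz": 0,"twist": 0},{"jaw": 1,"dx": -0.04,"dy": 0,"dz": 0,"twist": 0},{"jaw": 1,"dx": -0.04,"dy": 0,"dz": 0,"twist": 0},{"jaw": 1,"dx": -0.04,"dy": 0,"dz": 0,"twist": 0}]}}

```text
t: 14.72
eef_pos: [0.4175, 0.0981, 0.3034]
ee_rot: [-3.14, 0.001, -1.313]
force: [1.7, 0.3, 0.0]
width: 0.0878
gripper_force: 0.0
```

Run:
```python
from h import *
bot()
for c in("side","top"):
  for n in("cap","headlamp","jar"):print(c,n,[(np.round(x["position"],3),round(x["score"],2)) for x in arm.pinpoint(c,n)])
  for r in arm.silhouettes(c,"cap"):
    uv=np.argwhere(r["pixels"])[:,::-1];print(c,"capsil",len(uv),(uv.min(0)+uv.max(0))/2)
```

```text
{'t': np.float64(14.7167), 'eef_pos': array([0.4175, 0.0981, 0.3034]), 'ee_rot': array([-3.1398,  0.0007, -1.3127]), 'q': array([ 0.6945, -0.0715, -0.4774,  0.0002, -1.1629, -0.4365]), 'width': np.float64(0.0878), 'gripper_force': np.float64(0.0), 'force': array([1.6666, 0.2887, 0.0283])}
side bottle [(array([ 0.52 , -0.273,  0.008]), 0.59)]
side bottle_mouth []
top bottle [(array([ 0.515, -0.272,  0.003]), 0.62)]
top bottle_mouth [(array([ 0.519, -0.277,  0.111]), 0.71), (array([ 0.546, -0.407,  0.001]), 0.58)]
side cap [(array([0.509, 0.316, 0.001]), 0.93), (array([ 0.418,  0.283, -0.003]), 0.78), (array([0.537, 0.212, 0.004]), 0.64)]
side headlamp [(array([ 0.499, -0.152,  0.006]), 0.68)]
side jar [(array([ 0.699, -0.367, -0.   ]), 0.81)]
side capsil 479 [361.  352.5]
side capsil 391 [312.5 319. ]
side capsil 479 [316.  360.5]
top cap [(array([0.539, 0.21 , 0.002]), 0.78), (array([ 0.511,  0.315, -0.001]), 0.68), (array([ 0.425,  0.279, -0.001]), 0.64)]
top headlamp []
top jar [(array([ 0.481, -0.528,  0.001]), 0.85), (array([ 0.702, -0.365, -0.004]), 0.83)]
top capsil 329 [222.5 266. ]
top capsil 334 [178. 280.]
```

The bottle stands free at about (0.518,-0.276), with headlamp and jar unmoved. Next is the cap at (0.421, 0.279).

Request:
{"op": "move_arm", "data": {"increments": [{"jaw": 1,"dx": -0.0348,"dy": -0.0099,"dz": 0,"twist": 0},{"jaw": 1,"dx": -0.0348,"dy": -0.0099,"dz": 0,"twist": 0},{"jaw": 1,"dx": -0.0348,"dy": -0.0099,"dz": 0,"twist": 0},{"jaw": 1,"dx": -0.0348,"dy": -0.0099,"dz": 0,"twist": 0},{"jaw": 1,"dx": -0.0348,"dy": -0.0099,"dz": 0,"twist": 0},{"jaw": 1,"dx": 0,"dy": 0,"dz": 0.01,"twist": -0.124},{"jaw": 1,"dx": 0,"dy": 0,"dz": 0.01,"twist": -0.124},{"jaw": 1,"dx": 0,"dy": 0,"dz": 0.01,"twist": -0.124},{"jaw": 1,"dx": 0,"dy": 0,"dz": 0.01,"twist": -0.124},{"jaw": 1,"dx": 0,"dy": 0,"dz": 0.01,"twist": -0.124},{"jaw": 1,"dx": 0,"dy": 0,"dz": 0.01,"twist": -0.124},{"jaw": 1,"dx": 0,"dy": 0,"dz": 0.01,"twist": -0.124}]}}

```text
t: 16.42
eef_pos: [0.4221, 0.2773, 0.2316]
ee_rot: [3.141, -0.0, -0.439]
force: [-0.4, 0.5, 0.0]
width: 0.0878
gripper_force: 0.0
```

Request:
{"op": "move_arm", "data": {"increments": [{"jaw": 1,"dx": 0,"dy": 0,"dz": 0.01,"twist": -0.124},{"jaw": 1,"dx": 0,"dy": 0,"dz": 0.025,"twist": 0},{"jaw": 1,"dx": 0,"dy": 0,"dz": 0.025,"twist": 0},{"jaw": 1,"dx": 0,"dy": 0,"dz": 0.02,"twist": 0},{"jaw": 1,"dx": 0,"dy": 0,"dz": 0.01,"twist": 0},{"jaw": 1,"dx": 0,"dy": 0,"dz": 0,"twist": 0}]}}

```text
t: 16.92
eef_pos: [0.4214, 0.2763, 0.14]
ee_rot: [3.137, 0.001, -0.321]
force: [-0.4, 0.1, -0.2]
width: 0.0879
gripper_force: 0.0
```

Run:
```python
from h import *
st()
for c in("side","top"):
  cv2.imwrite(f"pics/{c}5.png",arm.grab_frame(c))
  print(c,[(np.round(x["position"],3),round(x["score"],2)) for x in arm.pinpoint(c,"cap")])
s=cv2.imread("pics/side5.png");hs=cv2.cvtColor(s,cv2.COLOR_BGR2HSV)
m=cv2.inRange(hs,(0,120,80),(6,255,255))|cv2.inRange(hs,(174,120,80),(180,255,255))
n,l,S,C=cv2.connectedComponentsWithStats(m)
print([ (S[i].tolist(),C[i].round(1)) for i in range(1,n) if S[i,4]>80])
# predicted side silhouette of the cap for a trial centre
def pred(cx,cy):
  a=np.linspace(0,2*np.pi,60);p=[[cx+.022*np.cos(t),cy+.022*np.sin(t),z] for t in a for z in(0,.028)]
  u=proj("side",np.array(p));return u.min(0),u.max(0)
print(pred(.421,.279))
```

```text
{'t': np.float64(16.9167), 'eef_pos': array([0.4214, 0.2763, 0.14  ]), 'ee_rot': array([ 3.1375,  0.0014, -0.3214]), 'q': array([ 0.9708,  0.2392, -0.5551, -0.0004, -0.7808,  0.2788]), 'width': np.float64(0.0879), 'gripper_force': np.float64(0.0), 'force': array([-0.4255,  0.0623, -0.1689])}
side [(array([0.537, 0.212, 0.002]), 0.93), (array([0.423, 0.284, 0.003]), 0.59)]
top [(array([ 0.51 ,  0.313, -0.001]), 0.87), (array([0.538, 0.21 , 0.001]), 0.71), (array([ 0.423,  0.278, -0.002]), 0.43)]
[([303, 308, 20, 22, 359], array([312.3, 318. ])), ([351, 344, 21, 22, 252], array([362.7, 356.6])), ([305, 349, 22, 25, 456], array([315.6, 360.6])), ([22, 398, 145, 82, 6586], array([106.2, 448.6]))]
(array([350.2683, 338.9402]), array([372.6307, 365.4717]))
```

Request:
{"op": "move_arm", "data": {"increments": [{"jaw": 1,"dx": 0,"dy": -0.001,"dz": 0.02,"twist": 0},{"jaw": 1,"dx": 0,"dy": 0,"dz": 0.02,"twist": 0},{"jaw": 1,"dx": 0,"dy": 0,"dz": 0.015,"twist": 0},{"jaw": 1,"dx": 0,"dy": 0,"dz": 0.01,"twist": 0},{"jaw": 1,"dx": 0,"dy": 0,"dz": 0.004,"twist": 0},{"jaw": 1,"dx": 0,"dy": 0,"dz": 0,"twist": 0},{"jaw": 1,"dx": 0,"dy": 0,"dz": 0,"twist": 0}]}}

```text
t: 17.7
eef_pos: [0.4227, 0.2789, 0.0739]
ee_rot: [-3.141, -0.0, -0.321]
force: [0.2, 0.3, 0.8]
width: 0.0881
gripper_force: 0.0
```

Request:
{"op": "move_arm", "data": {"increments": [{"jaw": -1,"dx": 0,"dy": 0,"dz": 0,"twist": 0},{"jaw": -1,"dx": 0,"dy": 0,"dz": 0,"twist": 0},{"jaw": -1,"dx": 0,"dy": 0,"dz": 0,"twist": 0},{"jaw": -1,"dx": 0,"dy": 0,"dz": 0,"twist": 0},{"jaw": -1,"dx": 0,"dy": 0,"dz": 0,"twist": 0},{"jaw": -1,"dx": 0,"dy": 0,"dz": 0,"twist": 0},{"jaw": -1,"dx": 0,"dy": 0,"dz": 0,"twist": 0},{"jaw": -1,"dx": 0,"dy": 0,"dz": 0,"twist": 0},{"jaw": -1,"dx": 0,"dy": 0,"dz": 0,"twist": 0},{"jaw": -1,"dx": 0,"dy": 0,"dz": 0,"twist": 0}], "force": 12}}

```text
t: 18.53
eef_pos: [0.4223, 0.2784, 0.0732]
ee_rot: [-3.142, -0.0, -0.321]
force: [-0.7, -0.0, 2.0]
width: 0.0438
gripper_force: 12.0
```

Request:
{"op": "move_arm", "data": {"increments": [{"jaw": -1,"dx": 0,"dy": 0,"dz": -0.005,"twist": 0},{"jaw": -1,"dx": 0,"dy": 0,"dz": -0.015,"twist": 0},{"jaw": -1,"dx": 0,"dy": 0,"dz": -0.025,"twist": 0},{"jaw": -1,"dx": 0,"dy": 0,"dz": -0.025,"twist": 0},{"jaw": -1,"dx": 0,"dy": 0,"dz": -0.03,"twist": 0},{"jaw": -1,"dx": 0,"dy": 0,"dz": -0.03,"twist": 0},{"jaw": -1,"dx": 0,"dy": 0,"dz": -0.03,"twist": 0},{"jaw": -1,"dx": 0,"dy": 0,"dz": -0.03,"twist": 0},{"jaw": -1,"dx": 0,"dy": 0,"dz": -0.02,"twist": 0},{"jaw": -1,"dx": 0,"dy": 0,"dz": -0.01,"twist": 0},{"jaw": -1,"dx": 0,"dy": 0,"dz": 0,"twist": 0}]}}

```text
t: 19.45
eef_pos: [0.4228, 0.2789, 0.2957]
ee_rot: [-3.137, -0.002, -0.321]
force: [-0.2, 0.3, -0.3]
width: 0.0438
gripper_force: 12.0
```

Run:
```python
from h import *
st();T=arm.get_state()["eef_pos"];b=[]
for c in("side","top"):
  arm.grab_frame(c)
  for n in("cap","bottle","bottle_mouth","headlamp","jar","bowl"):print(c,n,[(np.round(x["position"],3),round(x["score"],2)) for x in arm.pinpoint(c,n)])
# bottle upright: green and neck pixels
import itertools
obs={}
for c in("side","top"):
  for r in arm.silhouettes(c,"bottle")[:1]:
    uv=np.argwhere(r["pixels"])[:,::-1];obs[c]=(uv.min(0),uv.max(0)+1);print(c,r["score"],len(uv),obs[c])
def model(cx,cy,yaw):
  R=np.array([[np.cos(yaw),-np.sin(yaw)],[np.sin(yaw),np.cos(yaw)]])
  p=[np.r_[R@[x,y]+[cx,cy],z] for x in(-.024,.024) for y in(-.024,.024) for z in(.004,.088)]
  p+=[np.array([cx+.017*np.cos(t),cy+.017*np.sin(t),z]) for t in np.linspace(0,6.28,40) for z in(.09,.116)]
  return np.array(p)
for c in("side","top"):
  u=proj(c,model(.518,-.276,.257));print(c,u.min(0),u.max(0))
```

```text
{'t': np.float64(19.45), 'eef_pos': array([0.4228, 0.2789, 0.2957]), 'ee_rot': array([-3.1375, -0.0016, -0.3206]), 'q': array([ 0.9718,  0.0745, -0.3494,  0.0004, -1.1425,  0.2782]), 'width': np.float64(0.0438), 'gripper_force': np.float64(12.0), 'force': array([-0.2193,  0.2927, -0.3311])}
side cap [(array([0.509, 0.317, 0.   ]), 0.91), (array([ 0.497,  0.432, -0.002]), 0.73), (array([ 0.538,  0.214, -0.   ]), 0.63), (array([0.423, 0.28 , 0.223]), 0.44)]
side bottle []
side bottle_mouth []
side headlamp []
side jar [(array([ 0.703, -0.366, -0.002]), 0.65)]
side bowl [(array([ 0.497,  0.428, -0.002]), 0.92)]
top cap [(array([0.538, 0.212, 0.002]), 0.66), (array([ 0.51 ,  0.312, -0.003]), 0.53), (array([0.421, 0.275, 0.218]), 0.39)]
top bottle [(array([ 0.517, -0.271,  0.002]), 0.71)]
top bottle_mouth [(array([ 0.52 , -0.277,  0.116]), 0.87)]
top headlamp [(array([ 0.505, -0.154,  0.003]), 0.69)]
top jar [(array([ 0.547, -0.408,  0.004]), 0.98), (array([ 0.485, -0.531, -0.   ]), 0.94), (array([ 0.704, -0.363, -0.002]), 0.55)]
top bowl [(array([0.494, 0.43 , 0.002]), 0.85)]
top 0.91 615 (array([418, 257]), array([449, 283]))
side [345.0761 162.1279] [364.0852 202.538 ]
top [417.4197 255.7994] [450.773  282.9933]
```

Run:
```python
from h import *
from scipy.optimize import minimize
for c in("top","side"):
  im=arm.grab_frame(c);hs=cv2.cvtColor(im,cv2.COLOR_BGR2HSV)
  u=proj(c,[[.518,-.276,.116]])[0].astype(int);x0,y0=u-25;
  cv2.imwrite(f"pics/neck_{c}.png",cv2.resize(im[y0:y0+60,x0:x0+60],None,fx=6,fy=6,interpolation=cv2.INTER_CUBIC))
  m=((hs[...,1]<70)&(hs[...,2]>120)).astype(np.uint8);k=np.zeros_like(m);k[y0+5:y0+45,x0+5:x0+45]=1
  n,l,S,C=cv2.connectedComponentsWithStats(m*k);print(c,[(S[i].tolist(),C[i].round(1)) for i in range(1,n) if S[i,4]>15])
  t=np.linspace(0,6.28,60);e=lambda z:np.c_[.518+.017*np.cos(t),-.276+.017*np.sin(t),0*t+z]
  for z in(.116,.088):v=proj(c,e(z));print("pred ellipse z",z,v.min(0),v.max(0),v.mean(0))
a=cv2.imread("pics/neck_top.png");b=cv2.imread("pics/neck_side.png");cv2.imwrite("pics/neck.png",np.hstack([a,b]))
```

```text
top [([428, 260, 19, 19, 288], array([436.9, 269.2]))]
pred ellipse z 0.116 [432.0262 260.8897] [447.7061 276.5888] [439.8582 268.6094]
pred ellipse z 0.088 [429.588  261.5083] [444.9197 276.8597] [437.246  269.0571]
side [([335, 145, 7, 20, 140], array([338. , 154.5]))]
pred ellipse z 0.116 [349.1299 162.122 ] [361.0766 168.2597] [355.0032 165.1678]
pred ellipse z 0.088 [348.8715 170.5196] [360.6546 176.7439] [354.6642 173.6086]
```

View pics/neck.png

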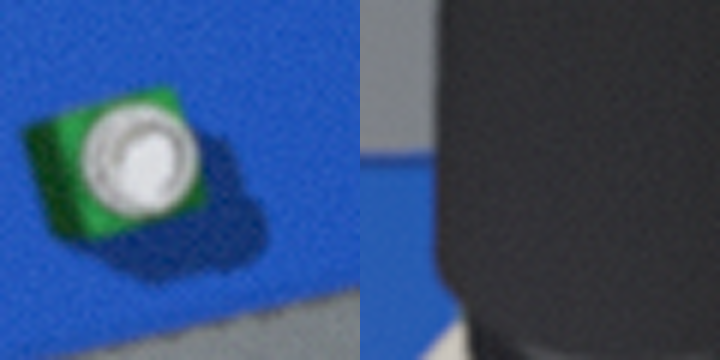

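Request:
{"op": "move_arm", "data": {"increments": [{"jaw": -1,"dx": 0.0053,"dy": 0.01,"dz": 0,"twist": 0},{"jaw": -1,"dx": 0.0107,"dy": 0.02,"dz": 0,"twist": 0},{"jaw": -1,"dx": 0.016,"dy": 0.03,"dz": 0,"twist": 0},{"jaw": -1,"dx": 0.0187,"dy": 0.035,"dz": 0,"twist": 0},{"jaw": -1,"dx": 0.0187,"dy": 0.035,"dz": 0,"twist": 0},{"jaw": -1,"dx": 0.0187,"dy": 0.035,"dz": 0,"twist": 0},{"jaw": -1,"dx": 0.0187,"dy": 0.035,"dz": 0,"twist": 0},{"jaw": -1,"dx": 0.0187,"dy": 0.035,"dz": 0,"twist": 0},{"jaw": -1,"dx": 0.0187,"dy": 0.035,"dz": 0,"twist": 0},{"jaw": -1,"dx": 0.0187,"dy": 0.035,"dz": 0,"twist": 0},{"jaw": -1,"dx": 0.0187,"dy": 0.035,"dz": 0,"twist": 0},{"jaw": -1,"dx": 0.0187,"dy": 0.035,"dz": 0,"twist": 0}]}}

```text
t: 21.35
eef_pos: [0.4936, -0.1431, 0.2935]
ee_rot: [-3.141, -0.001, -0.321]
force: [1.3, 0.0, -0.5]
width: 0.0441
gripper_force: 12.0
```

The left crop (top view) shows the open neck ring at about (438,269) px, which puts the mouth near (0.517,-0.2745). The right crop is the robot's own arm blocking the side view. I'll continue over the bottle, staying high.

Request:
{"op": "move_arm", "data": {"increments": [{"jaw": -1,"dx": 0.0187,"dy": 0.035,"dz": 0,"twist": 0},{"jaw": -1,"dx": 0.0187,"dy": 0.035,"dz": 0,"twist": 0},{"jaw": -1,"dx": 0.016,"dy": 0.03,"dz": 0,"twist": 0},{"jaw": -1,"dx": 0.0075,"dy": 0.014,"dz": 0,"twist": 0},{"jaw": -1,"dx": 0.003,"dy": 0.005,"dz": 0,"twist": 0},{"jaw": -1,"dx": 0,"dy": 0,"dz": 0.02,"twist": 0},{"jaw": -1,"dx": 0,"dy": 0,"dz": 0.02,"twist": 0},{"jaw": -1,"dx": 0,"dy": 0,"dz": 0.015,"twist": 0},{"jaw": -1,"dx": 0,"dy": 0,"dz": 0.005,"twist": 0},{"jaw": -1,"dx": 0,"dy": 0,"dz": 0,"twist": 0},{"jaw": -1,"dx": 0,"dy": 0,"dz": 0,"twist": 0}]}}

```text
t: 22.27
eef_pos: [0.5174, -0.2736, 0.2339]
ee_rot: [3.141, -0.001, -0.32]
force: [0.6, 0.1, 0.3]
width: 0.0438
gripper_force: 12.0
```

```bash
cat >> h.py <<'E'
def chk(name):
    st();T=arm.get_state()["eef_pos"]
    s=arm.grab_frame("side");x0,y0=300,95
    big=cv2.resize(s[y0:y0+125,x0:x0+120],None,fx=6,fy=4.8,interpolation=cv2.INTER_CUBIC)[:600]
    cv2.imwrite(f"pics/{name}.png",big)
    for n in("cap","bottle_mouth","bottle"):print(n,[(np.round(x["position"],3),round(x["score"],2)) for x in arm.pinpoint("side",n)])
    hs=cv2.cvtColor(s,cv2.COLOR_BGR2HSV);k=np.zeros(s.shape[:2],np.uint8);k[y0:230,x0:420]=1
    for nm,m in(("red",cv2.inRange(hs,(0,120,60),(5,255,255))|cv2.inRange(hs,(172,120,60),(180,255,255))),("green",cv2.inRange(hs,(50,120,30),(80,255,255)))):
        q,l,S,C=cv2.connectedComponentsWithStats(m*k);print(nm,[(S[i].tolist(),C[i].round(1)) for i in range(1,q) if S[i,4]>25])
    t=np.linspace(0,6.28,60);cy=lambda p,r,a,b:np.array([[p[0]+r*np.cos(u),p[1]+r*np.sin(u),z] for u in t for z in(a,b)])
    v=proj("side",cy(T,.022,T[2]-.0735,T[2]-.0455));print("pred cap",v.min(0),v.max(0))
    v=proj("side",cy((.517,-.2745),.017,.088,.116));print("pred neck",v.min(0),v.max(0))
E
python3 -c "from h import *;chk('k1')"
```

```text
{'t': np.float64(22.2667), 'eef_pos': array([ 0.5174, -0.2736,  0.2339]), 'ee_rot': array([ 3.1413, -0.0005, -0.3201]), 'q': array([-0.1523,  0.2568, -0.2733,  0.0004, -1.0402,  1.4028]), 'width': np.float64(0.0438), 'gripper_force': np.float64(12.0), 'force': array([0.6251, 0.1428, 0.3137])}
cap [(array([0.511, 0.319, 0.001]), 0.92), (array([0.538, 0.214, 0.002]), 0.74), (array([ 0.516, -0.275,  0.161]), 0.61), (array([0.551, 0.056, 0.003]), 0.43)]
bottle_mouth [(array([ 0.517, -0.276,  0.114]), 0.89)]
bottle [(array([ 0.518, -0.272,  0.009]), 0.78)]
red [([356, 139, 8, 16, 103], array([359.5, 146.9]))]
green [([300, 95, 40, 24, 303], array([324.3, 103.3])), ([375, 95, 8, 7, 29], array([378.6,  97.7])), ([388, 95, 32, 37, 687], array([405.1, 110.1])), ([347, 174, 17, 28, 378], array([355.3, 188.4]))]
pred cap [347.8226 138.8822] [364.1361 155.6659]
pred neck [349.1336 162.4153] [361.3552 177.0538]
```

View pics/k1.png

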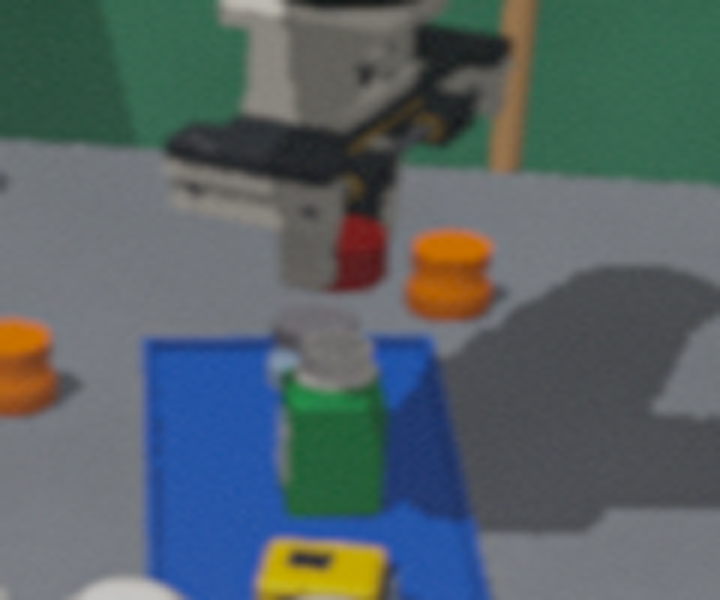

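Side crop: the cap (red, right edge 385→364 px, underside 290→155 px) sits level above the neck (x 300–375 → 350–362 px), about centred. Lowering gently to 1 cm.

Request:
{"op": "move_arm", "data": {"increments": [{"jaw": -1,"dx": -0.0006,"dy": 0.0011,"dz": 0.004,"twist": 0},{"jaw": -1,"dx": 0,"dy": 0,"dz": 0.006,"twist": 0},{"jaw": -1,"dx": 0,"dy": 0,"dz": 0.007,"twist": 0},{"jaw": -1,"dx": 0,"dy": 0,"dz": 0.006,"twist": 0},{"jaw": -1,"dx": 0,"dy": 0,"dz": 0.005,"twist": 0},{"jaw": -1,"dx": 0,"dy": 0,"dz": 0.003,"twist": 0},{"jaw": -1,"dx": 0,"dy": 0,"dz": 0.002,"twist": 0},{"jaw": -1,"dx": 0,"dy": 0,"dz": 0.001,"twist": 0},{"jaw": -1,"dx": 0,"dy": 0,"dz": 0,"twist": 0},{"jaw": -1,"dx": 0,"dy": 0,"dz": 0,"twist": 0},{"jaw": -1,"dx": 0,"dy": 0,"dz": 0,"twist": 0},{"jaw": -1,"dx": 0,"dy": 0,"dz": 0,"twist": 0}]}}

```text
t: 23.47
eef_pos: [0.5165, -0.2746, 0.1994]
ee_rot: [-3.142, -0.001, -0.321]
force: [0.9, -0.4, 0.0]
width: 0.0441
gripper_force: 12.0
```

```bash
python3 -c "from h import *;chk('k2')
arm.grab_frame('top')
for n in ('headlamp','jar','bottle','cap'): print(n,[np.round(x['position'],3) for x in arm.pinpoint('top',n)],[np.round(x['position'],3) for x in arm.pinpoint('side',n)])"
```

```text
{'t': np.float64(23.4667), 'eef_pos': array([ 0.5165, -0.2746,  0.1994]), 'ee_rot': array([-3.1416, -0.0005, -0.3208]), 'q': array([-0.1546,  0.2884, -0.3166,  0.0001, -0.9653,  1.4045]), 'width': np.float64(0.0441), 'gripper_force': np.float64(12.0), 'force': array([ 0.9175, -0.3599,  0.0263])}
cap [(array([0.509, 0.319, 0.004]), 0.68), (array([ 0.513, -0.274,  0.127]), 0.65)]
bottle_mouth [(array([ 0.518, -0.276,  0.114]), 0.62)]
bottle [(array([ 0.52 , -0.276,  0.004]), 0.94)]
red [([356, 150, 8, 16, 97], array([359.4, 157.7]))]
green [([308, 95, 36, 30, 340], array([325.9, 103.2])), ([373, 95, 10, 18, 87], array([378. , 102.8])), ([389, 95, 31, 37, 638], array([404.7, 109.2])), ([348, 175, 16, 27, 372], array([355.4, 188.6]))]
pred cap [347.9219 149.7879] [363.9451 166.4121]
pred neck [349.1336 162.4153] [361.3552 177.0538]
headlamp [] [array([ 0.499, -0.153,  0.004])]
jar [array([ 0.482, -0.527, -0.001]), array([ 0.701, -0.362, -0.002])] [array([ 0.699, -0.367, -0.002]), array([ 0.486, -0.527, -0.002]), array([ 0.544, -0.403,  0.002])]
bottle [] [array([ 0.52 , -0.276,  0.004])]
cap [array([0.51 , 0.316, 0.003]), array([0.537, 0.21 , 0.001])] [array([0.509, 0.319, 0.004]), array([ 0.513, -0.274,  0.127])]
```

View pics/k2.png

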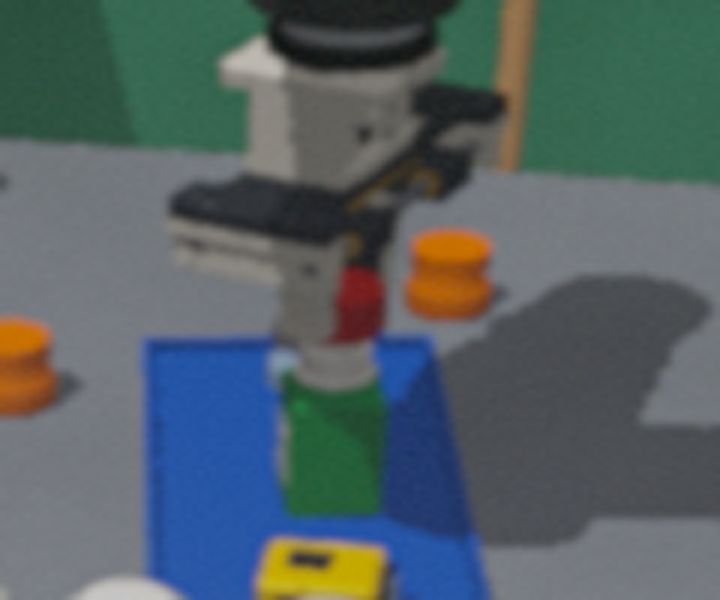

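Side crop: the cap's centre is at about x 337, computed from its right edge at 385, and the neck spans 298–376 with its centre at 337. So the cap is centred, level and about 1 cm above the rim, with the bottle, headlamp and jar in place.

```bash
python3 -c "from station import arm;print(arm.job_done())"
```

```text
the job is handed in; nothing more can be done
None
```

I stood the bottle upright between the headlamp and the jar and let go of it. The red cap is now held level, mouth down and centred about 1 cm above the neck, and the job is handed in at about 24 s.

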